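Start the cover nut on the fuse box clamp stud

TASK

Put the orange flange nut on the upright stud of the grey fuse box clamp: rest it lightly on the thread and, unless it drops in at once, back it off anticlockwise until you feel it drop right into the thread, and only then turn it clockwise until it comes gently to its stop, and let go. The stud sits in a soft rubber bush, so never press it down hard or wrench it round, and leave the padlock, fuse carrier, torch and mallet where they lie.

Things in the scene. Friction and masses are not known exactly. Their poses are not given: they have to be found in the camera images.
- nut_center (a point): Centre, half-way up, of the orange nylon flange nut: 60 g, 36 mm high, flange down, bore and z axis upright. Lowest 5 mm: round flange 64 mm across. Above it a hexagon 50 mm across flats; the flats face the point's x axis and every 60 degrees from it. Grip two opposite flats with the fingertips at least 7 mm above the nut's underside.
- nut_lugs (a point): Point on the nut's axis, 2 mm above its underside (16 mm below nut_center), level with the undersides of its four inward lugs. These are round bars 4 mm thick at 0, 90, 180 and 270 degrees from the point's x axis, leaving a 24 mm wide opening in the 39 mm wide through bore.
- stud (a point): Point on the upright steel stud's axis at the height of its thread crown's top (35 mm wide), 28 mm above the flat grey clamp base (180 x 150 x 40 mm). Its x and y follow the base and do not tell where the thread starts; that differs each time. A smooth pilot 21 mm thick rises on to 4 mm above this point, then tapers to 10 mm at 14 mm above it. Springs: see the joints.
- slot_floor (a point): Point on the stud's axis 9 mm under the crown top. Crown, anticlockwise from above, in each of 4 equal quarters: a blunt wall (8 degrees, up to the crown top), a ledge (51 degrees) rising from 4.9 mm under the crown top to level with it, a slot (31 degrees, 8 mm wide) open above, floor at this height. Lugs on a ledge jam clockwise on the wall; anticlockwise they reach the slot.
- thread_stop (a point): Point on the stud's axis 13.2 mm under the crown top: where the lugs' undersides come at the clockwise stop. From a slot they turn clockwise about 60 degrees to it, under the ledge, in a channel 6 mm high sinking 5.5 mm per rad. Lugs set on a wall drop only 4.9 mm to a ledge: not the thread yet. In a slot a lug has about 4 mm play to the next wall, which stops it anticlockwise.
- stud_press (a joint): How far the stud is pushed down into its rubber bush, m (0 at rest, positive down, springs back; about 1.5 N per mm, moves from -4 mm, pulled up, to 14 mm). The three points on the stud's axis are given for the stud at rest and do not move with it. More than 10 mm harms the bush.
- stud_twist (a joint): How far the stud is twisted in its rubber bush, rad, positive anticlockwise from above (0 at rest, springs back; about 1.5 N m per rad). More than 0.2 rad either way harms the bush. Climbing the ledges under a light press of about 5 N takes up to about 0.1 rad.
- padlock: Steel padlock lying flat, body 50 x 45 x 22 mm, shackle out to 57 mm along its x; origin under the middle of its body. A bystander.
- fuse_carrier: White ceramic fuse carrier, 108 x 34 x 34 mm, long side along its x; origin under its centre. A bystander.
- torch: Black torch lying along its x, 150 mm long, 48 mm thick at the head; origin on the ledge under its middle. A bystander.
- mallet: Small wooden mallet lying flat, handle along its x (from -100 mm to 85 mm), head 50 x 95 x 50 mm centred 110 mm along x; origin on the ledge under the handle. A bystander.
There are look-alikes about, which are no part of the job. Of the things that look like the part that bears nut_center, take the one that is farthest to the robot's left at the start.

How it is judged (in metres and radians):
On the way:
1. the nut is on the stud and its lugs have dropped into the thread's slots (its centre less than 9.5 mm above the stud point, counted from the stud as pressed down) (horizontal distance between nut_center and stud below 0.004 m and angle between nut_center's own z axis and vertical below 0.15 rad and ((value of joint stud_press below -0.003 m and z of nut_center in the frame of stud below 0.0125 m) or (value of joint stud_press below -0.0015 m and z of nut_center in the frame of stud below 0.011 m) or (value of joint stud_press below 0 m and z of nut_center in the frame of stud below 0.0095 m) or (value of joint stud_press below 0.0015 m and z of nut_center in the frame of stud below 0.008 m) or (value of joint stud_press below 0.003 m and z of nut_center in the frame of stud below 0.0065 m) or (value of joint stud_press below 0.0045 m and z of nut_center in the frame of stud below 0.005 m) or (value of joint stud_press below 0.006 m and z of nut_center in the frame of stud below 0.0035 m) or (value of joint stud_press below 0.0075 m and z of nut_center in the frame of stud below 0.002 m) or (value of joint stud_press below 0.009 m and z of nut_center in the frame of stud below 0.0005 m) or (value of joint stud_press below 0.0105 m and z of nut_center in the frame of stud below -0.001 m))), for 0.1 s.
At the end, for the whole second after the job is handed in: The nut is level (within 0.12 rad) on the stud, within 4 mm of its axis, turned in so far that its centre is between 0 and 4.8 mm above the stud point (2.8 mm at the stop), released and at rest (horizontal distance between nut_center and stud below 0.004 m and z of nut_center in the frame of stud between 0 and 0.0048 m and angle between nut_center's own z axis and vertical below 0.12 rad); the robot touches nothing.
It fails at once if the stud was pressed more than 10 mm into its bush (value of joint stud_press above 0.01 m).
It fails at once if the stud was twisted more than 0.2 rad (value of joint stud_twist above 0.2 rad or value of joint stud_twist below -0.2 rad).
It fails at once if the padlock, fuse carrier, torch or mallet was moved more than 20 mm (distance of any of padlock, fuse_carrier, torch, mallet from where it was at the start of the episode above 0.02 m).
It also fails if it takes over 64 s, if anything falls off the work surface, if the arm or the gripper's body presses on something with over 40 N, if the wrist force passes 120 N, or if a joint passes its speed limit or range.

ROBOT

A 6-joint arm with a two-finger parallel gripper is mounted at the origin on the work surface. World frame = base frame: x ahead of the robot, y to its left, z up, the work surface at z = 0. Lengths are in m, angles in degrees, forces in N, time in s.
With the tool pointing down it reaches from about 0.25 to 0.725 m from the base axis. Payload 9.7 kg.
Tool frame: the origin (TCP) lies on the centre line of the jaws, within the pads' length; the fingertips stand 19 mm ahead of it and the grasp point (between the pads) is the TCP; z points along the fingers, y is the direction in which the jaws open and shut (so a half turn about z gives the same grasp; the last joint's range is limited). The gripper opens to 85 mm and grips with 20 to 120 N. Pads are 22 mm wide; open, the fingers measure 114 mm over their backs; the gripper's body (76 mm by 85 mm) begins 54 mm behind the grasp point. The pads swing forward as they close: fully open they stand 13 mm farther back than shut.
Start: joints at [65.26, 4.979, 10.078, 95.1, 0, 90], TCP at [0.23, 0.5, 0.25] pointing down, gripper open.
Joint ranges: [-179.16, 179.16], [-48.56, 103.87], [-65.8, 70.77], [-126.05, 130.52], [-82.76, 87.17], [-180, 180]. Speed limits (degrees/s): [127.2, 127.2, 147.25, 180, 180, 180].

INTERFACE

Orientations are given as [roll, pitch, yaw] about the fixed x, y, z axes, in that order (R = Rz(yaw) Ry(pitch) Rx(roll)).
In Python, from workcell import bot gives the robot as it stands.
- The arm moves only by the tool servo_tool, never from a script. Its argument "motion" is a list that holds one entry, the list of rows, each a list of 6 numbers: the shift along the tool's x, y, z in mm, then the turn, a rotation vector about the tool's x, y, z in rad. A call has 1 to 5 rows; each row shifts and turns the commanded pose from where the row before left it, along the tool's axes as they then stand; what a row does not reach is not made up. A row lasts 1/10 s, in which the tool goes at most 50 mm and 8.59 degrees, less where a joint would pass 70% of its speed; a pose out of reach is approached as far as the arm can. A call is refused whole if a number of a shift passes 50 or a number of a turn 0.15, either way. A call with a gripper value outside its range is refused whole. "gripper" is the finger opening in mm, from 0 to 85.4, set as the call begins (left out, the last holds). The fingers move at their own pace and stop on an object; "newtons" is the grip in N (left out, the last holds). Time passes only in rows, so rows that do not move let the fingers close. It gives the time, the measured TCP pose, the force and the opening at its end, in the units of the state.
- bot.get_obs(): the state, without advancing time (a new reading comes with each control period).
- bot.camera(name): name is "scene" or "top"; returns a dict with "color" (480x640x3 uint8, red, green, blue), "fx", "fy", "cx", "cy" (pixels), "R" (3x3) and "t" (3): a world point X has camera coordinates R X + t. Camera axes: x right, y down, z forward; pixel columns grow to the right and rows downward; lengths in m; the calibration is good to about 2 mm. A picture is of the moment at which its call begins. There is no depth.
- bot.job_done(): hands the job in, once; it reports no verdict.
Trained networks look in a picture, given as the dict that the camera call returned (one of the last four; its "shot" number tells which), for a name from the list of things; names that differ only in an ending like _2 or _b are one class to them, and where a whole thing is asked for, a point or a joint stands for the part that bears it (a point fixed in the world has none). Each returns a list of dicts, best first, with "confidence" (0 to 1); they miss things now and then, are a little off and sometimes report something else, mostly with a low value. They report only what shows in the picture. A call takes as long as a camera call. They do not tell look-alikes from the thing itself.
- bot.look_for(picture, label): "rect" ([left, top, width, height] in pixels, round what is visible of it).
The state is a dict: "time": time; "q": joint angles; "qd": joint speeds; "joint_efforts": joint torques, N m; "ee_pos": TCP position; "tcp_rot": TCP orientation; "wrist_force": force on the tool from outside, world axes, zero at the start; "torque": the same for the moment, N m; "opening": finger opening in m.
Only numpy, scipy, OpenCV 4.12 (cv2) and the standard library are available. Lean on these libraries where they do the work, as an engineer would, in place of code of your own. Each camera call takes 0.05 s, during which the arm holds its last target.

## Working session

There is one attempt and no reset: what is moved stays moved. The work goes in short steps, Python scripts to look and compute and a tool call to move; the robot and the scene stay as the last step left them, time stands still between calls to the robot, and variables do not carry over. Pictures are saved under pics/ and viewed, and the job is handed in when it is done.

Besides the shell and the picture viewer there is one more tool, called after "Emit:" as a command line: name --argument value ..., lists and objects as JSON in quotes. servo_tool: Moves the arm, as the interface text tells. Its arguments: {"type":"object","properties":{"motion":{"type":"array","items":{"type":"array","items":{"type":"array","items":{"type":"number"}}}},"gripper":{"type":"number"},"newtons":{"type":"number"}},"required":["motion"]}

```bash
mkdir -p pics; ls; cat > h.py <<'E'
import numpy as np, cv2
from workcell import bot
def save(p,n): cv2.imwrite('pics/'+n,cv2.cvtColor(p["color"],cv2.COLOR_RGB2BGR))
def ray(p,u,v):
    R=np.array(p["R"]);t=np.array(p["t"])
    d=R.T@np.array([(u-p["cx"])/p["fx"],(v-p["cy"])/p["fy"],1]); return -R.T@t,d
def onz(p,u,v,z):
    o,d=ray(p,u,v); return o+d*(z-o[2])/d[2]
def proj(p,X):
    c=np.array(p["R"])@np.array(X)+np.array(p["t"]); return p["fx"]*c[0]/c[2]+p["cx"],p["fy"]*c[1]/c[2]+p["cy"]
E
python3 - <<'E'
from h import *
print(bot.get_obs())
for n in("scene","top"):
    p=bot.camera(n);save(p,n+"0.png");R=np.array(p["R"]);print(n,p["fx"],-R.T@p["t"],R.tolist())
    for l in("nut_center","stud","padlock","fuse_carrier","torch","mallet"):
        for d in bot.look_for(p,l):
            if d["confidence"]>.2:
                r=d["rect"];print(l,round(d["confidence"],2),np.round(r),onz(p,r[0]+r[2]/2,r[1]+r[3]/2,.03).round(3))
E
```

```text
pics
{'time': 0.0, 'q': array([ 6.52581452e+01,  5.01021913e+00,  1.00336405e+01,  9.50989955e+01,
       -4.91787032e-04,  8.99999938e+01]), 'qd': array([-0.04822217,  0.07502113, -0.00172022, -0.06371367,  0.03247336,
        0.05530065]), 'joint_efforts': array([ 4.59124367e-04, -5.20381987e+01,  4.64809656e+01,  1.63449801e-02,
        1.15041785e-04,  2.28978841e-06]), 'ee_pos': array([0.23010763, 0.49932328, 0.24958422]), 'tcp_rot': array([-1.79924426e+02,  4.91778486e-04,  1.55258152e+02]), 'wrist_force': array([-0.09404624,  0.97728701, -0.13191743]), 'torque': array([-0.0535234 , -0.00332508, -0.00233689]), 'opening': 0.08543090598909409}
scene 540.1204621766897 [ 1.22929992 -0.5997643   1.10363123] [[0.6587101377867353, 0.7522041971292104, -0.01702351897169761], [0.5547915594133435, -0.5008694226637184, -0.6643313533502869], [-0.5082393923936734, 0.4281572926644052, -0.7472443059385572]]
nut_center 0.91 [171. 336.  28.  28.] [ 0.542 -0.436  0.03 ]
nut_center 0.6 [222. 299.  25.  29.] [ 0.535 -0.296  0.03 ]
nut_center 0.58 [130. 322.  30.  33.] [ 0.457 -0.489  0.03 ]
nut_cen
[... 644 characters left out ...]
438]]
nut_center 0.83 [480. 232.  28.  22.] [ 0.522 -0.431  0.03 ]
nut_center 0.77 [506. 266.  29.  28.] [ 0.436 -0.486  0.03 ]
nut_center 0.69 [454. 262.  35.  29.] [ 0.443 -0.374  0.03 ]
nut_center 0.68 [416. 235.  28.  22.] [ 0.517 -0.281  0.03 ]
nut_center 0.4 [133. 221.  18.  67.] [0.508 0.391 0.03 ]
stud 0.63 [189. 212.  89.  95.] [0.493 0.176 0.03 ]
padlock 0.58 [332. 246.  24.  35.] [ 0.479 -0.08   0.03 ]
padlock 0.28 [434. 131.  93.  86.] [ 0.691 -0.412  0.03 ]
fuse_carrier 0.56 [357. 187.  16.  41.] [ 0.612 -0.132  0.03 ]
torch 0.77 [132. 222.  21.  65.] [0.507 0.389 0.03 ]
torch 0.45 [188. 213.  91.  93.] [0.492 0.178 0.03 ]
mallet 0.95 [438. 129.  94.  85.] [ 0.695 -0.421  0.03 ]
```

View pics/top0.png

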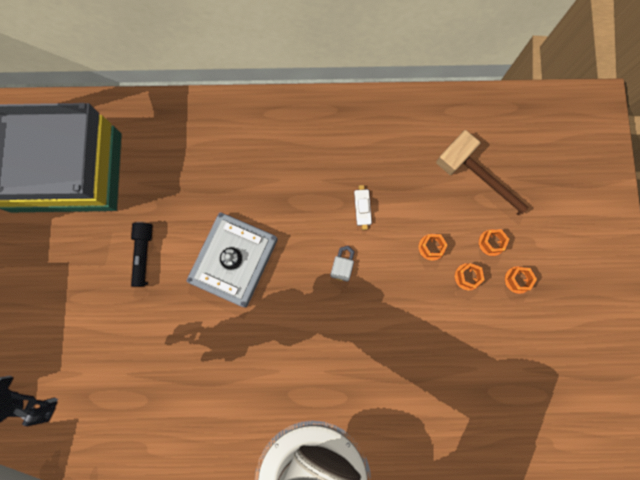

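View pics/scene0.png

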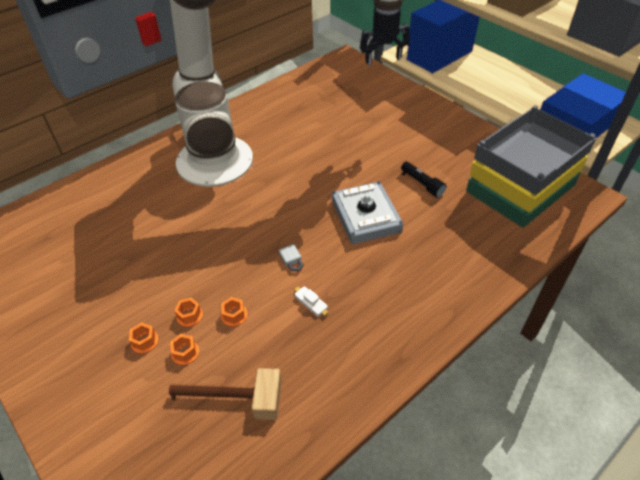

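```bash
python3 - <<'E'
import cv2,numpy as np
a=cv2.imread('pics/top0.png');b=cv2.imread('pics/scene0.png')
x=cv2.resize(a[220:310,400:550],(800,480),interpolation=cv2.INTER_CUBIC);cv2.imwrite('pics/c1.png',x)
x=cv2.resize(b[280:380,110:270],(800,500),interpolation=cv2.INTER_CUBIC);cv2.imwrite('pics/c2.png',x)
x=np.hstack([cv2.resize(a[200:320,170:290],(400,400),interpolation=cv2.INTER_CUBIC),cv2.resize(b[165:265,310:410],(400,400),interpolation=cv2.INTER_CUBIC)]);cv2.imwrite('pics/c3.png',x)
E
```

```text
(no output)
```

View pics/c1.png

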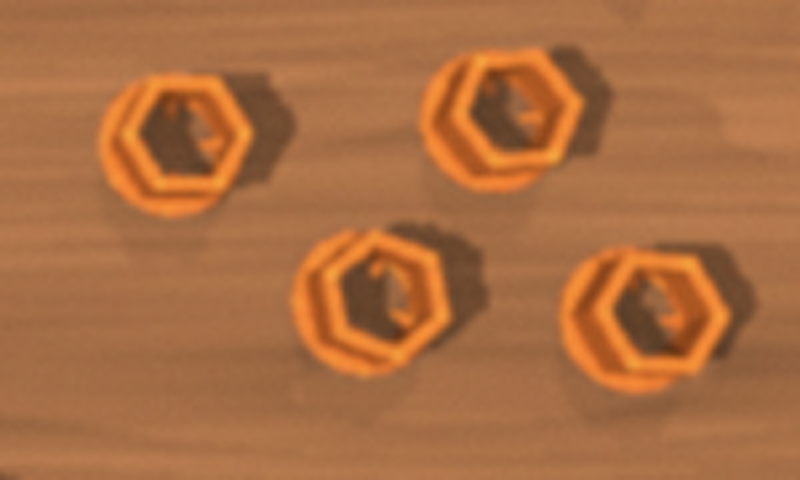

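View pics/c2.png

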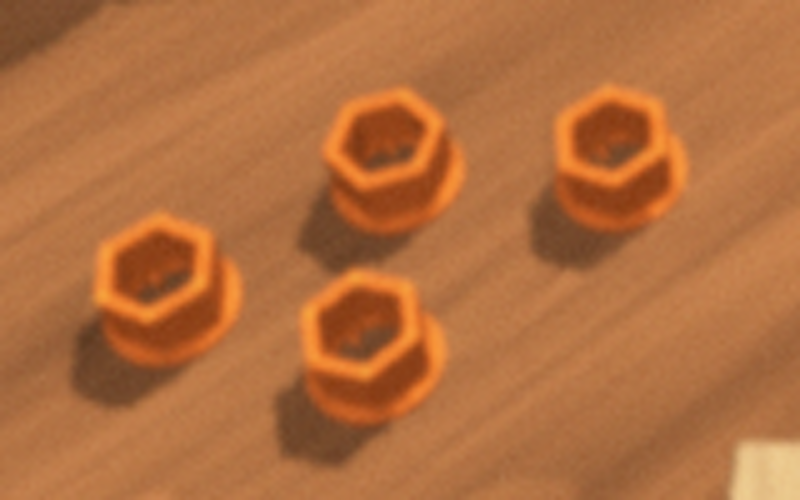

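View pics/c3.png

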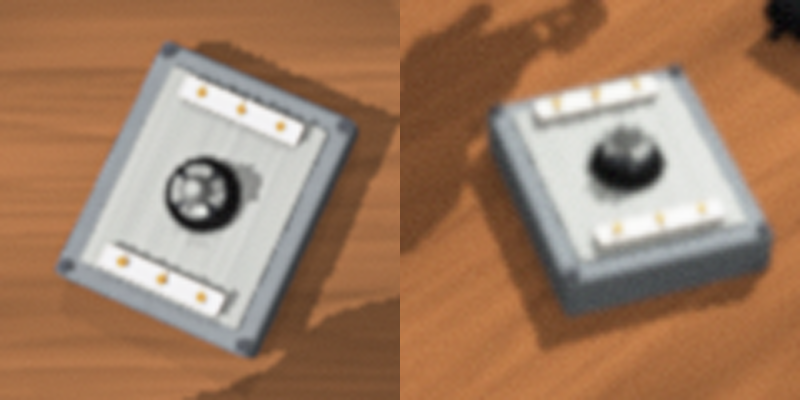

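The nuts are at top (432,247), (495,242), (470,277) and (521,279). The leftmost one, largest y, is at top (432,247) and scene (233,312). The clamp and stud are at top (231,258). Next I'll fit the poses.

```bash
cat > fit.py <<'E'
from h import *
from scipy.optimize import minimize
P={n:bot.camera(n) for n in("scene","top")}
import pickle; pickle.dump(P,open('P.pkl','wb'))
def hexpts(x,y,yaw,R,z,n=6,off=30):
    a=np.radians(yaw+off+np.arange(n)*360/n); return np.c_[x+R*np.cos(a),y+R*np.sin(a),np.full(n,z)]
def pr(p,X,s,o): return np.array([(np.array(proj(p,q))-o)*s+ (s-1)/2 for q in X]).astype(np.float32)
def mk(p,S,o,s,shape):
    m=np.zeros(shape,np.uint8)
    for X in S:
        h=cv2.convexHull(pr(p,X,s,o)); cv2.fillConvexPoly(m,np.round(h*16).astype(np.int32),255,shift=4)
    return m
def crop(p,c,w,s):
    o=np.array(c)-w; im=p["color"][o[1]:o[1]+2*w,o[0]:o[0]+2*w]
    return o,cv2.resize(im,None,fx=s,fy=s,interpolation=cv2.INTER_CUBIC)
s=8;D={}
for n,c in(("scene",(234,313)),("top",(432,247))):
    o,im=crop(P[n],c,24,s); hsv=cv2.cvtColor(im,cv2.COLOR_RGB2HSV).astype(float)
    D[n]=(o,im,hsv); 
    cv2.imwrite(f'pics/nut_{n}.png',cv2.cvtColor(im,cv2.COLOR_RGB2BGR))
def model(v,n):
    x,y,yaw=v;o,im,_=D[n];p=P[n]
    R=.025/np.cos(np.pi/6)
    fl=np.r_[hexpts(x,y,0,.032,0,40),hexpts(x,y,0,.032,.005,40)]
    hx=np.r_[hexpts(x,y,yaw,R,.005),hexpts(x,y,yaw,R,.036)]
    full=mk(p,[fl,hx],o,s,im.shape[:2])
    rim=mk(p,[hexpts(x,y,yaw,R,.036)],o,s,im.shape[:2])
    hole=mk(p,[hexpts(x,y,yaw,R-.004/np.cos(np.pi/6),.036)],o,s,im.shape[:2])
    return full>0,(rim>0)&~(hole>0)
print({n:[D[n][2][i,j].round().tolist() for i,j in((5,5),(192,192),(100,100))] for n in D})
def cost(v,ns):
    c=0
    for n in ns:
        f,r=model(v,n); hsv=D[n][2]
        rc=D[n][1].astype(float); br=(rc[...,0]-rc[...,2])/255.
        sat=br
        out=cv2.dilate(f.astype(np.uint8),np.ones((25,25)))>0
        out&=~f
        c-= sat[f].mean()*.5-sat[out].mean()+ 1.0*(br[r].mean()-br[f&~r].mean())
    return c
if __name__=="__main__":
  for ns in(["top"],["scene"],["scene","top"]):
    best=None
    for yaw in(-25,-15,-5,5,15,25):
        r=minimize(cost,[.525,-.283,yaw],args=(ns,),method="Nelder-Mead",options=dict(initial_simplex=[[.525,-.283,yaw],[.535,-.283,yaw],[.525,-.273,yaw],[.525,-.283,yaw+8]],xatol=1e-4,fatol=1e-5))
        if best is None or r.fun<best.fun:best=r
    print(ns,best.x,best.fun)
  for n in D:
    f,r=model(best.x,n);im=D[n][1].copy()
    for m,c in((f,(0,0,255)),(r,(0,255,0))):
        cs,_=cv2.findContours(m.astype(np.uint8),cv2.RETR_LIST,cv2.CHAIN_APPROX_NONE);cv2.drawContours(im,cs,-1,c,1)
    D[n]+=(im,)
  cv2.imwrite('pics/nutfit.png',cv2.cvtColor(np.hstack([D[n][3] for n in D]),cv2.COLOR_RGB2BGR))
E
python3 fit.py
python3 - <<'E'
import pickle,cv2,numpy as np
P=pickle.load(open('P.pkl','rb'))
a=P['top']['color'][238:278,211:251];b=P['scene']['color'][184:224,346:386]
cv2.imwrite('pics/stud0.png',cv2.cvtColor(np.hstack([cv2.resize(q,(400,400),interpolation=cv2.INTER_CUBIC) for q in(a,b)]),cv2.COLOR_RGB2BGR))
E
```

```text
{'scene': [[12.0, 158.0, 171.0], [11.0, 184.0, 166.0], [12.0, 165.0, 198.0]], 'top': [[13.0, 145.0, 163.0], [12.0, 145.0, 104.0], [12.0, 146.0, 185.0]]}
['top'] [ 0.51915032 -0.29121637 58.76252447] -0.07432455337227156
['scene'] [  0.51991729  -0.29081604 -16.09424006] 0.023365401713904277
['scene', 'top'] [ 0.5194448  -0.29123265 58.65310671] -0.06388138214878719
```

View pics/nutfit.png

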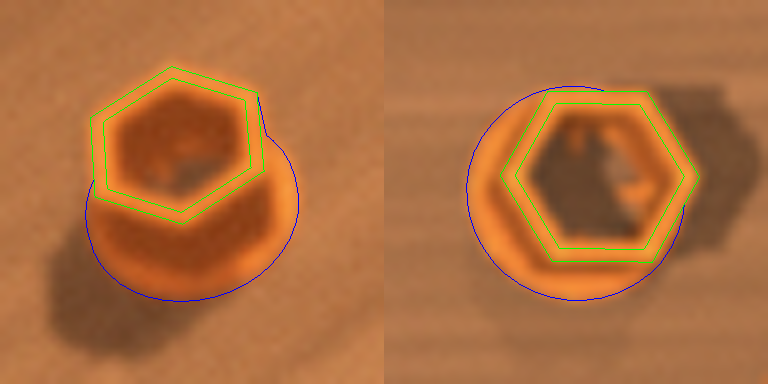

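View pics/stud0.png

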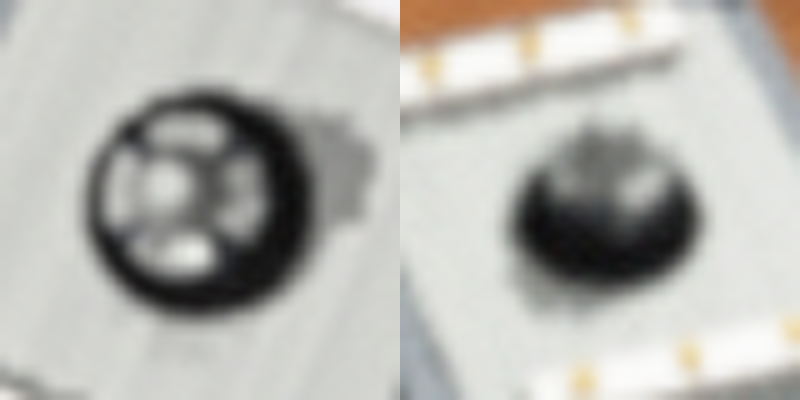

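The nut fit overlays both views well: centre (0.519,-0.291), flats at -1.3° mod 60, lugs at about -1° mod 90. In the stud picture (left half, top view) there are four bright ledges around about (185,190), with dark slot gaps on the diagonals. I'll fit the stud centre and the slot phase.

```bash
cat > stud.py <<'E'
from h import *
import pickle
from scipy.optimize import minimize
P=pickle.load(open('P.pkl','rb'))
out=[]
# base rectangle: fit edges in both cams: bluish-gray vs wood. top outline z=.04
def mask(p):
    c=p["color"].astype(int); return (c[...,0]-c[...,2]<25)
def hull(p,v,full=True):
    x,y,yaw=v;a=np.radians(yaw);R=np.array([[np.cos(a),-np.sin(a)],[np.sin(a),np.cos(a)]])
    q=[R@[i*.09,j*.075]+[x,y] for i in(-1,1) for j in(-1,1)]
    X=[(*k,z) for k in q for z in(0.,.04)]
    return cv2.convexHull(np.array([proj(p,k) for k in X],np.float32))
win={"top":(170,195,295,320),"scene":(315,170,415,255)}
def cost(v,ns):
    c=0
    for n in ns:
        p=P[n];x0,y0,x1,y1=win[n];m=cv2.resize(mask(p)[y0:y1,x0:x1].astype(np.float32),None,fx=8,fy=8,interpolation=cv2.INTER_LINEAR)
        h=(hull(p,v)-[x0,y0])*8+3.5;k=np.zeros(m.shape,np.uint8);cv2.fillConvexPoly(k,np.round(h*16).astype(np.int32),1,shift=4)
        c+=np.abs(k-m).mean()
    return c
for ns in(["top"],["scene"],["top","scene"]):
    best=min((minimize(cost,[.497,.176,y],args=(ns,),method="Nelder-Mead",options=dict(initial_simplex=[[.497,.176,y],[.507,.176,y],[.497,.186,y],[.497,.176,y+8]],xatol=1e-4,fatol=1e-6)) for y in(-25,65,-40,50)),key=lambda r:r.fun)
    print(ns,best.x,best.fun)
V=best.x
for n in P:
    p=P[n];x0,y0,x1,y1=win[n];im=p["color"][y0:y1,x0:x1];s=6
    im=np.ascontiguousarray(cv2.resize(im,None,fx=s,fy=s,interpolation=cv2.INTER_CUBIC))
    T=lambda X:(np.array([proj(p,k) for k in X])-[x0,y0])*s+(s-1)/2
    a=np.linspace(0,2*np.pi,60)
    for r,z in((.0175,.068),(.0105,.072),(.005,.082)):
        q=T(np.c_[V[0]+r*np.cos(a),V[1]+r*np.sin(a),np.full(60,z)]);cv2.polylines(im,[np.round(q).astype(np.int32)],True,(255,0,0),1)
    h=(hull(p,V)-[x0,y0])*s+2.5;cv2.polylines(im,[np.round(h).astype(np.int32)],True,(0,255,0),1)
    cv2.imwrite(f'pics/studfit_{n}.png',cv2.cvtColor(im,cv2.COLOR_RGB2BGR))
def rectify(p,x,y,z,half=.03,N=600):
    g=np.linspace(half,-half,N);X,Y=np.meshgrid(x+g,y+g,indexing='ij')
    W=np.stack([X,Y,np.full_like(X,z)],-1)@np.array(p["R"]).T+np.array(p["t"])
    u=(W[...,0]/W[...,2]*p["fx"]+p["cx"]).astype(np.float32);v=(W[...,1]/W[...,2]*p["fy"]+p["cy"]).astype(np.float32)
    return cv2.remap(p["color"],u,v,cv2.INTER_CUBIC)
r=[rectify(P[n],V[0],V[1],.068,N=400) for n in("top","scene")]
for i in r:
    cv2.circle(i,(200,200),int(.0175/.06*400),(255,0,0),1);cv2.circle(i,(200,200),2,(255,0,0),-1)
cv2.imwrite('pics/studrect.png',cv2.cvtColor(np.hstack(r),cv2.COLOR_RGB2BGR))
E
python3 stud.py
```

```text
['top'] [  0.49398884   0.18047    -24.32127701] 0.016086233779788017
['scene'] [  0.49292399   0.18129604 -26.09218753] 0.042436424642801285
['top', 'scene'] [  0.49374792   0.18095529 -24.48375252] 0.059890396893024445
```

View pics/studfit_top.png

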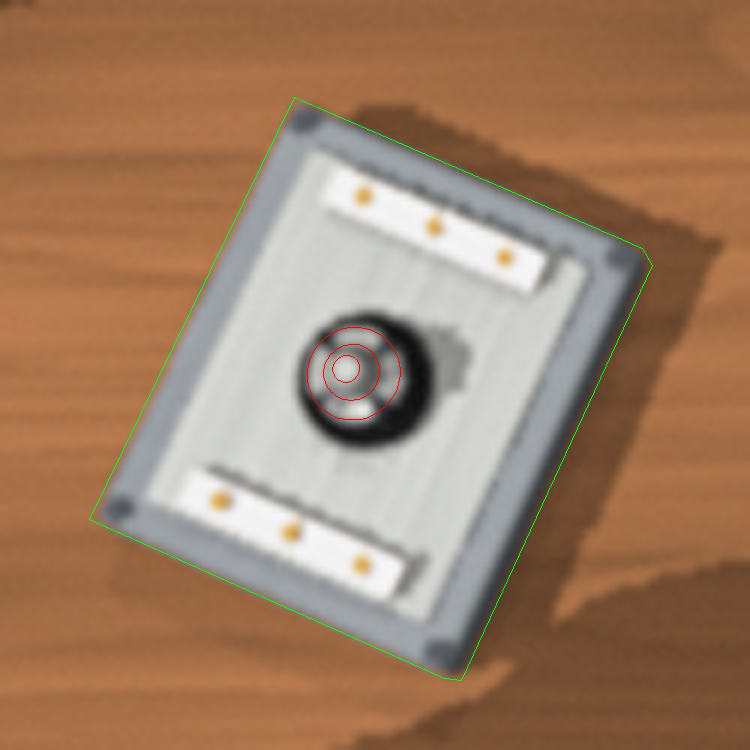

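View pics/studfit_scene.png

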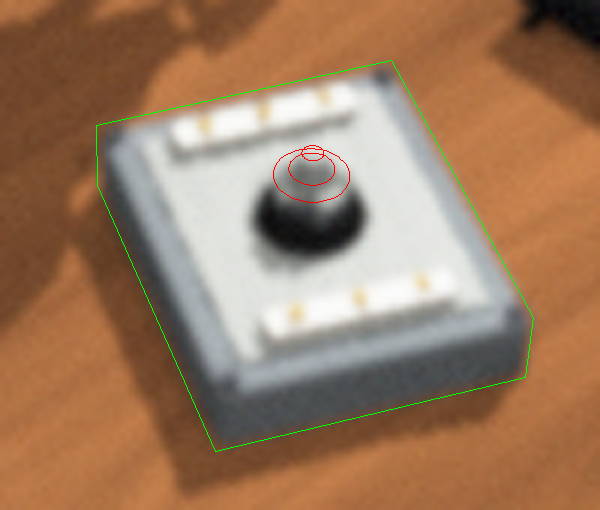

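View pics/studrect.png

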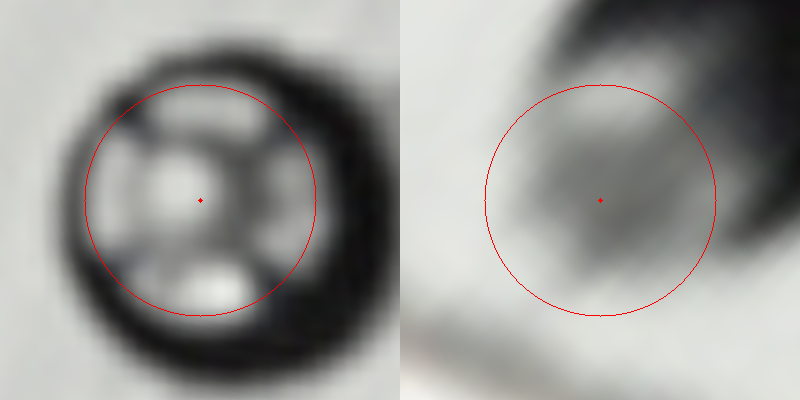

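Emit:
servo_tool --motion '[[[-30,-30,0,0,0,0],[-30,-30,0,0,0,0],[-30,-30,0,0,0,0],[-30,-30,0,0,0,0],[-30,-30,0,0,0,0]]]' --gripper 85

```text
time: 1.3
ee_pos: [0.3038, 0.299, 0.2503]
tcp_rot: [180.0, 0.0, 155.3]
wrist_force: [1.3, 0.7, -0.5]
opening: 0.0849
```

```bash
cat > d.py <<'E'
from h import *
import sys
def delta(x,y,z,yaw,o=None):
    o=o or bot.get_obs();R=cv2.Rodrigues(np.zeros(3))[0]
    from scipy.spatial.transform import Rotation as Ro
    Rc=Ro.from_euler('xyz',o["tcp_rot"],degrees=True);Rt=Ro.from_euler('xyz',[180,0,yaw],degrees=True)
    d=Rc.inv().apply(np.array([x,y,z])-o["ee_pos"])*1000
    print("t",round(o["time"],2),"pos",o["ee_pos"].round(4),"rot",o["tcp_rot"].round(2),"q6",round(o["q"][5],1),"F",o["wrist_force"].round(2),"T",o["torque"].round(3),"op",round(o["opening"]*1000,1))
    print("delta mm",d.round(1),"rotvec",(Rc.inv()*Rt).as_rotvec().round(4))
if __name__=="__main__": delta(*map(float,sys.argv[1:5]))
E
python3 d.py .5193 -.2911 .25 148.7
python3 - <<'E'
from h import *
import pickle
p=pickle.load(open('P.pkl','rb'))["top"]
im=cv2.cvtColor(p["color"],cv2.COLOR_RGB2GRAY)
for z in(.068,.063,.059):
  for r in(.013,.0155):
    a=np.arange(360);acc=[]
    for t in np.radians(a):
        u,v=proj(p,(.4937+r*np.cos(t),.181+r*np.sin(t),z));acc.append(cv2.getRectSubPix(im,(1,1),(u,v))[0,0])
    f=np.array(acc,float).reshape(4,90)
    g=f.mean(0);w=np.clip(g.mean()-g,0,None);ph=np.angle((w*np.exp(1j*2*np.pi*np.arange(90)/90)).sum())/2/np.pi*90
    print(z,r,"min",g.argmin(),"phase",round(ph,1),[int(k.argmin()) for k in f],g[::6].round().astype(int))
E
```

```text
t 1.3 pos [0.3038 0.299  0.2503] rot [1.7998e+02 1.0000e-02 1.5529e+02] q6 69.3 F [ 1.27  0.67 -0.52] T [ 0.027 -0.045 -0.038] op 84.9
delta mm [-4.424e+02 -4.459e+02  3.000e-01] rotvec [0.0004 0.0002 0.115 ]
0.068 0.013 min 40 phase 40.1 [38, 40, 41, 40] [176 178 179 173 154 128 104 100 119 145 158 164 166 168 172]
0.068 0.0155 min 40 phase 39.9 [39, 38, 41, 39] [167 170 172 167 149 113  84  79 104 136 156 162 165 165 166]
0.063 0.013 min 42 phase 40.6 [42, 33, 40, 44] [176 178 176 168 151 127 108 102 116 138 155 164 169 172 175]
0.063 0.0155 min 39 phase 40.1 [39, 35, 39, 43] [172 174 171 163 142 112  86  84 104 130 154 163 169 171 173]
0.059 0.013 min 40 phase 40.8 [40, 28, 40, 48] [176 176 171 162 144 124 112 108 115 132 151 162 170 174 176]
0.059 0.0155 min 39 phase 40.1 [39, 32, 37, 46] [171 170 165 155 133 111  91  91 102 125 145 161 168 172 173]
```

Emit:
servo_tool --motion '[[[-30,-30,0,0,0,0],[-30,-30,0,0,0,0],[-30,-30,0,0,0,0],[-30,-30,0,0,0,0],[-30,-30,0,0,0,0]]]'

```text
time: 1.8
ee_pos: [0.3773, 0.0999, 0.2506]
tcp_rot: [180.0, 0.0, 155.3]
wrist_force: [0.8, 0.9, 0.1]
opening: 0.0848
```

Emit:
servo_tool --motion '[[[-30,-30,0,0,0,0],[-30,-30,0,0,0,0],[-30,-30,0,0,0,0],[-30,-30,0,0,0,0],[-22,-22,0,0,0,0.115]]]'

```text
time: 2.3
ee_pos: [0.447, -0.0893, 0.2503]
tcp_rot: [-180.0, 0.0, 148.6]
wrist_force: [0.8, 0.4, 0.9]
opening: 0.0848
```

Emit:
servo_tool --motion '[[[0,0,40,0,0,0],[0,0,40,0,0,0],[0,0,40,0,0,0],[0,0,20,0,0,0],[0,0,0,0,0,0]]]'

```text
time: 2.8
ee_pos: [0.4449, -0.0866, 0.1074]
tcp_rot: [-179.9, -0.3, 148.7]
wrist_force: [-0.1, -0.2, -0.1]
opening: 0.0847
```

```bash
python3 d.py .5193 -.2911 .027 148.7
```

```text
t 2.8 pos [ 0.4449 -0.0866  0.1074] rot [-179.9    -0.26  148.66] q6 20.3 F [-0.12 -0.15 -0.05] T [-0.005 -0.004  0.065] op 84.7
delta mm [-170.2 -135.8   79.9] rotvec [-0.0017 -0.0046 -0.0006]
```

Emit:
servo_tool --motion '[[[-34,-27,0,0,0,0],[-34,-27,0,0,0,0],[-34,-27,0,0,0,0],[-34,-27,0,0,0,0],[-34,-28,0,0,0,0]]]'

```text
time: 3.3
ee_pos: [0.5222, -0.2936, 0.1123]
tcp_rot: [180.0, 0.1, 148.7]
wrist_force: [0.7, 0.6, 0.3]
opening: 0.0853
```

Emit:
servo_tool --motion '[[[0,0,10,0,0,0],[0,0,0,0,0,0],[0,0,0,0,0,0]]]'

```text
time: 3.6
ee_pos: [0.521, -0.2908, 0.101]
tcp_rot: [180.0, -0.0, 148.7]
wrist_force: [-0.4, -0.2, -0.3]
opening: 0.085
```

```bash
python3 d.py .5193 -.2911 .027 148.7
```

```text
t 3.6 pos [ 0.521  -0.2908  0.101 ] rot [179.99  -0.   148.7 ] q6 2.1 F [-0.4  -0.23 -0.3 ] T [0.01  0.01  0.029] op 85.0
delta mm [ 1.3 -1.2 74. ] rotvec [ 0.0002 -0.     -0.0001]
```

Descend onto the nut and check before closing.

Emit:
servo_tool --motion '[[[1.3,-1.2,25,0,0,0],[0,0,25,0,0,0],[0,0,24,0,0,0],[0,0,0,0,0,0],[0,0,0,0,0,0]]]'

```text
time: 4.1
ee_pos: [0.5196, -0.291, 0.0277]
tcp_rot: [180.0, 0.0, 148.7]
wrist_force: [0.2, 1.2, 0.3]
opening: 0.0856
```

```bash
python3 d.py .5193 -.2911 .027 148.7; python3 - <<'E'
from h import *
p=bot.camera("top");q=bot.camera("scene")
x=np.hstack([cv2.resize(p["color"][207:287,392:472],(400,400),interpolation=cv2.INTER_CUBIC),cv2.resize(q["color"][263:343,190:270],(400,400),interpolation=cv2.INTER_CUBIC)])
cv2.imwrite('pics/g1.png',cv2.cvtColor(x,cv2.COLOR_RGB2BGR))
E
```

```text
t 4.1 pos [ 0.5196 -0.291   0.0277] rot [1.7999e+02 4.0000e-02 1.4874e+02] q6 2.0 F [0.15 1.18 0.33] T [-0.005 -0.057  0.063] op 85.6
delta mm [ 0.3 -0.2  0.7] rotvec [0.0001 0.0007 0.0006]
```

View pics/g1.png

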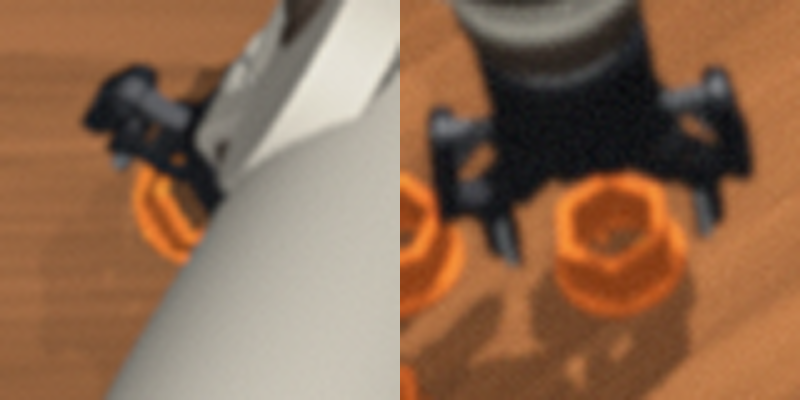

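The fingers straddle the nut (tips at about (510,260) and (710,230), right half) and clear the neighbour. Closing.

Emit:
servo_tool --motion '[[[0,0,0,0,0,0],[0,0,0,0,0,0],[0,0,0,0,0,0],[0,0,0,0,0,0],[0,0,0,0,0,0]]]' --gripper 40 --newtons 35

```text
time: 4.7
ee_pos: [0.5198, -0.292, 0.0272]
tcp_rot: [180.0, 0.1, 148.7]
wrist_force: [-0.5, 0.4, 6.0]
opening: 0.0495
```

```bash
python3 d.py .5193 -.2911 .027 148.7; python3 - <<'E'
from h import *
p=bot.camera("top");q=bot.camera("scene")
x=np.hstack([cv2.resize(p["color"][207:287,392:472],(400,400),interpolation=cv2.INTER_CUBIC),cv2.resize(q["color"][263:343,190:270],(400,400),interpolation=cv2.INTER_CUBIC)])
cv2.imwrite('pics/g2.png',cv2.cvtColor(x,cv2.COLOR_RGB2BGR))
E
```

```text
t 4.7 pos [ 0.5198 -0.292   0.0272] rot [1.7999e+02 7.0000e-02 1.4867e+02] q6 2.0 F [-0.51  0.42  5.98] T [0.193 0.177 0.013] op 49.5
delta mm [0.9 0.5 0.2] rotvec [ 0.0001  0.0013 -0.0005]
```

View pics/g2.png

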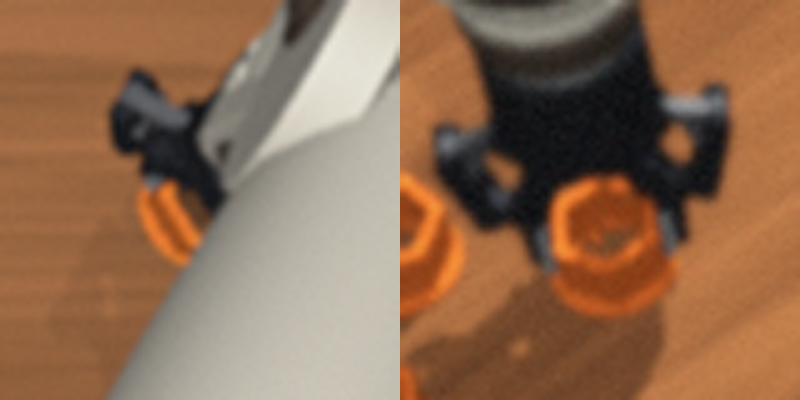

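Emit:
servo_tool --motion '[[[0,0,-10,0,0,0],[0,0,-30,0,0,0],[0,0,-40,0,0,0],[0,0,-40,0,0,0],[0,0,-15,0,0,0]]]'

```text
time: 5.3
ee_pos: [0.5203, -0.2924, 0.1662]
tcp_rot: [180.0, 0.3, 148.7]
wrist_force: [0.9, 0.8, -1.3]
opening: 0.0489
```

Emit:
servo_tool --motion '[[[15,22,0,0,0,0],[22,32,0,0,0,0],[22,32,0,0,0,0],[22,32,0,0,0,0],[22,32,0,0,0,0]]]'

```text
time: 5.8
ee_pos: [0.5088, -0.1087, 0.1609]
tcp_rot: [-180.0, -0.0, 148.6]
wrist_force: [-0.5, 1.6, 0.1]
opening: 0.0493
```

Emit:
servo_tool --motion '[[[22,32,0,0,0,0],[22,32,0,0,0,0],[22,32,0,0,0,0],[22,32,0,0,0,0],[22,32,0,0,0,0]]]'

```text
time: 6.3
ee_pos: [0.4981, 0.0852, 0.1611]
tcp_rot: [-180.0, -0.0, 148.7]
wrist_force: [1.1, -0.2, -0.3]
opening: 0.0492
```

Emit:
servo_tool --motion '[[[22,32,0,0,0,0],[15,23,0,0,0,-0.115],[0,0,0,0,0,-0.145],[0,0,0,0,0,-0.145],[0,0,0,0,0,-0.145]]]'

```text
time: 6.8
ee_pos: [0.4953, 0.1503, 0.1608]
tcp_rot: [-180.0, -0.1, -179.4]
wrist_force: [-1.0, -0.3, 0.5]
opening: 0.0495
```

Emit:
servo_tool --motion '[[[0,0,0,0,0,-0.145],[0,0,0,0,0,0],[0,0,0,0,0,0],[0,0,0,0,0,0]]]'

```text
time: 7.2
ee_pos: [0.4956, 0.1499, 0.1612]
tcp_rot: [-180.0, -0.0, -171.7]
wrist_force: [-0.6, -0.3, 0.2]
opening: 0.0498
```

```bash
python3 d.py .4937 .181 .14 -171.5; python3 - <<'E'
from h import *
import pickle
P={n:bot.camera(n) for n in("top","scene")};pickle.dump(P,open('P2.pkl','wb'))
p,q=P["top"],P["scene"]
x=np.hstack([cv2.resize(p["color"][208:308,180:280],(400,400),interpolation=cv2.INTER_CUBIC),cv2.resize(q["color"][140:240,316:416],(400,400),interpolation=cv2.INTER_CUBIC)])
cv2.imwrite('pics/s1.png',cv2.cvtColor(x,cv2.COLOR_RGB2BGR))
E
```

```text
t 7.2 pos [0.4956 0.1499 0.1612] rot [-1.800e+02 -2.000e-02 -1.717e+02] q6 8.5 F [-0.59 -0.28  0.18] T [-0.053 -0.019 -0.004] op 49.8
delta mm [-2.7 31.1 21.2] rotvec [-0.0001 -0.0003 -0.0035]
```

View pics/s1.png

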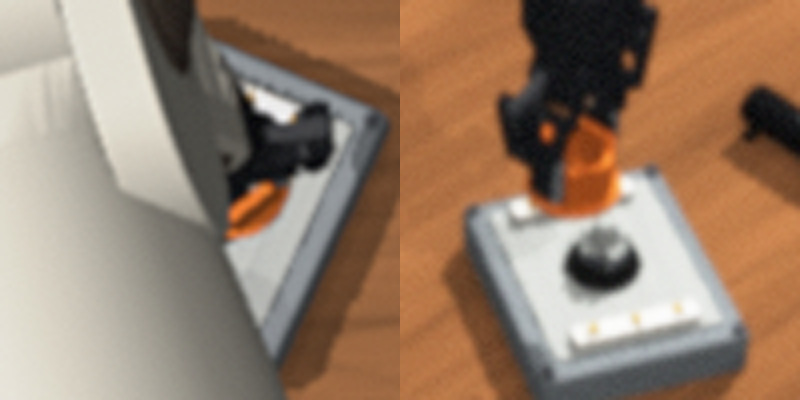

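Emit:
servo_tool --motion '[[[-3.6,15,10,0,0,-0.003],[0,16.1,15,0,0,0],[0,0,18,0,0,0],[0,0,0,0,0,0],[0,0,0,0,0,0]]]'

```text
time: 7.8
ee_pos: [0.4943, 0.1816, 0.1181]
tcp_rot: [-180.0, -0.1, -171.3]
wrist_force: [0.7, -0.4, 0.6]
opening: 0.0492
```

```bash
python3 d.py .4946 .1811 .115 -171.5; python3 - <<'E'
from h import *
import pickle
P={n:bot.camera(n) for n in("top","scene")};pickle.dump(P,open('P3.pkl','wb'))
q=P["scene"]; o=bot.get_obs()
im=q["color"].copy();s=10;x0,y0=336,160
im=np.ascontiguousarray(cv2.resize(im[y0:y0+60,x0:x0+60],None,fx=s,fy=s,interpolation=cv2.INTER_CUBIC))
e=o["ee_pos"];a=np.linspace(0,2*np.pi,60);yaw=np.radians(o["tcp_rot"][2]);c=e[:2]+.0009*np.array([np.cos(yaw),np.sin(yaw)])
def dr(x,y,r,z,col,A=a):
    k=np.array([proj(q,(x+r*np.cos(t),y+r*np.sin(t),z)) for t in A]);cv2.polylines(im,[np.round((k-[x0,y0])*s+4.5).astype(np.int32)],True,col,1)
zc=e[2]-.0092
dr(*c,.032,zc-.018,(0,0,255));dr(*c,.032,zc-.013,(0,0,255))
dr(*c,.0289,zc+.018,(0,255,0),yaw+np.radians(np.arange(6)*60))
dr(.4937,.181,.0175,.068,(255,0,0));dr(.4937,.181,.005,.082,(255,0,0))
cv2.imwrite('pics/s2.png',cv2.cvtColor(im,cv2.COLOR_RGB2BGR))
E
```

```text
t 7.8 pos [0.4943 0.1816 0.1181] rot [-1.7999e+02 -5.0000e-02 -1.7134e+02] q6 11.5 F [ 0.71 -0.39  0.56] T [-0.011  0.022 -0.052] op 49.2
delta mm [-0.2 -0.5  3.1] rotvec [-0.0001 -0.0009  0.0028]
```

View pics/s2.png

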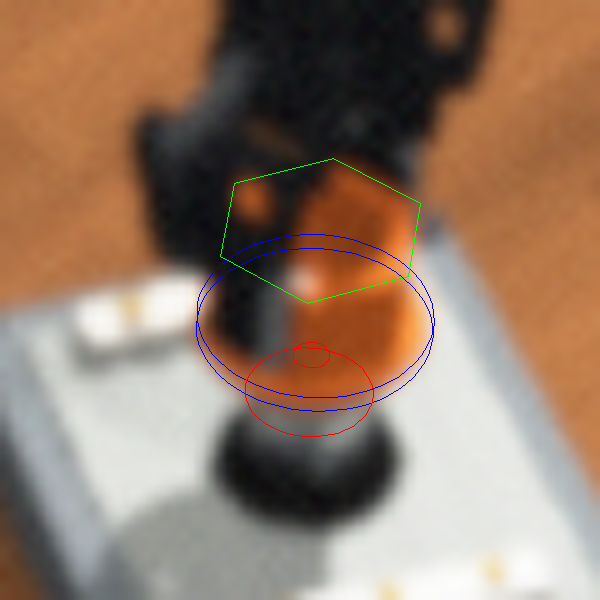

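The overlay matches: the nut (green and blue) sits over the stud (red). Descending gently.

Emit:
servo_tool --motion '[[[0,-0.3,4,0,0,0],[0,0,4,0,0,0],[0,0,4,0,0,0],[0,0,4,0,0,0],[0,0,4,0,0,0]]]'

```text
time: 8.4
ee_pos: [0.4945, 0.1809, 0.0979]
tcp_rot: [-180.0, -0.0, -171.3]
wrist_force: [0.4, -0.1, -0.1]
opening: 0.0497
```

Emit:
servo_tool --motion '[[[0,0,2,0,0,0],[0,0,1,0,0,0],[0,0,1,0,0,0],[0,0,0,0,0,0],[0,0,0,0,0,0]]]'

```text
time: 8.9
ee_pos: [0.4947, 0.181, 0.0944]
tcp_rot: [180.0, 0.0, -171.3]
wrist_force: [0.5, 0.7, -1.0]
opening: 0.0496
```

```bash
python3 d.py .4946 .1811 .0932 -171.5
```

```text
t 8.9 pos [0.4947 0.181  0.0944] rot [ 1.7999e+02  2.0000e-02 -1.7134e+02] q6 11.4 F [ 0.55  0.73 -0.97] T [ 0.074 -0.104  0.054] op 49.6
delta mm [0.1 0.1 1.2] rotvec [0.0001 0.0003 0.0028]
```

Emit:
servo_tool --motion '[[[0,0,1,0,0,0],[0,0,1,0,0,0],[0,0,1,0,0,0],[0,0,0,0,0,0],[0,0,0,0,0,0]]]'

```text
time: 9.4
ee_pos: [0.4946, 0.181, 0.0913]
tcp_rot: [180.0, 0.0, -171.3]
wrist_force: [-0.2, 0.9, -0.8]
opening: 0.0492
```

```bash
python3 d.py .4946 .1811 .0842 -171.5;python3 d.py .4946 .1811 .0842 -171.5|head -1
```

```text
t 9.4 pos [0.4946 0.181  0.0913] rot [ 1.8000e+02  1.0000e-02 -1.7134e+02] q6 11.4 F [-0.23  0.9  -0.8 ] T [ 0.173 -0.127  0.04 ] op 49.2
delta mm [0.  0.1 7.1] rotvec [0.0001 0.0002 0.0029]
t 9.4 pos [0.4946 0.181  0.0913] rot [ 1.8000e+02  1.0000e-02 -1.7134e+02] q6 11.4 F [-0.23  0.9  -0.8 ] T [ 0.173 -0.127  0.04 ] op 49.2
```

Emit:
servo_tool --motion '[[[0,0,1,0,0,0],[0,0,1,0,0,0],[0,0,1,0,0,0],[0,0,0,0,0,0],[0,0,0,0,0,0]]]'

```text
time: 9.9
ee_pos: [0.4948, 0.1812, 0.0885]
tcp_rot: [180.0, 0.0, -171.3]
wrist_force: [0.6, 2.4, 2.8]
opening: 0.0495
```

Emit:
servo_tool --motion '[[[0,0,1,0,0,0],[0,0,0.5,0,0,0],[0,0,0,0,0,0],[0,0,0,0,0,0]]]'

```text
time: 10.3
ee_pos: [0.4948, 0.1811, 0.087]
tcp_rot: [180.0, 0.0, -171.3]
wrist_force: [2.2, 4.1, 3.9]
opening: 0.0493
```

```bash
python3 d.py .4946 .1811 .0842 -171.5
```

```text
t 10.3 pos [0.4948 0.1811 0.087 ] rot [ 1.7998e+02  3.0000e-02 -1.7133e+02] q6 11.4 F [2.19 4.15 3.93] T [ 0.816 -0.443  0.047] op 49.3
delta mm [ 0.2 -0.   2.8] rotvec [0.0003 0.0005 0.003 ]
```

Emit:
servo_tool --motion '[[[-0.4,0.5,0,0,0,0],[0,0,0,0,0,0],[0,0,0,0,0,0]]]'

```text
time: 10.6
ee_pos: [0.4946, 0.1812, 0.0862]
tcp_rot: [-180.0, -0.1, -171.3]
wrist_force: [1.2, 2.4, -0.0]
opening: 0.0497
```

```bash
python3 d.py .4946 .1811 .0842 -171.5
```

```text
t 10.6 pos [0.4946 0.1812 0.0862] rot [-1.7997e+02 -6.0000e-02 -1.7135e+02] q6 11.5 F [ 1.18  2.43 -0.01] T [ 0.243 -0.269 -0.021] op 49.7
delta mm [ 0.  -0.1  2. ] rotvec [-0.0006 -0.0011  0.0027]
```

The vertical force fell from 3.9 to 0 N, so it slid in. I'll ease out the remaining side force and go lower.

Emit:
servo_tool --motion '[[[-0.3,0.4,0,0,0,0],[0,0,0.7,0,0,0],[0,0,0.5,0,0,0],[0,0,0,0,0,0],[0,0,0,0,0,0]]]'

```text
time: 11.1
ee_pos: [0.4951, 0.1819, 0.0855]
tcp_rot: [-180.0, -0.0, -171.3]
wrist_force: [0.4, 0.4, -0.7]
opening: 0.0493
```

```bash
python3 d.py .4946 .1811 .0842 -171.5
```

```text
t 11.1 pos [0.4951 0.1819 0.0855] rot [-1.7999e+02 -1.0000e-02 -1.7134e+02] q6 11.5 F [ 0.37  0.44 -0.71] T [0.012 0.016 0.054] op 49.3
delta mm [ 0.6 -0.7  1.3] rotvec [-0.0001 -0.0002  0.0028]
```

Emit:
servo_tool --motion '[[[0,0,0.7,0,0,0],[0,0,0.5,0,0,0],[0,0,0,0,0,0],[0,0,0,0,0,0]]]'

```text
time: 11.5
ee_pos: [0.4951, 0.1819, 0.0844]
tcp_rot: [-180.0, -0.0, -171.3]
wrist_force: [0.1, -0.5, -0.8]
opening: 0.0495
```

```bash
python3 d.py .4946 .1811 .0842 -171.5
```

```text
t 11.5 pos [0.4951 0.1819 0.0844] rot [-180.     -0.   -171.34] q6 11.5 F [ 0.12 -0.48 -0.81] T [-0.011 -0.029  0.019] op 49.5
delta mm [ 0.7 -0.8  0.2] rotvec [-0.     -0.      0.0028]
```

Emit:
servo_tool --motion '[[[0,0,0.5,0,0,0],[0,0,0.5,0,0,0],[0,0,0,0,0,0],[0,0,0,0,0,0]]]'

```text
time: 11.9
ee_pos: [0.4952, 0.182, 0.0834]
tcp_rot: [-180.0, 0.0, -171.3]
wrist_force: [-0.0, -0.3, 0.5]
opening: 0.0498
```

```bash
python3 d.py .4946 .1811 .0842 -171.5
```

```text
t 11.9 pos [0.4952 0.182  0.0834] rot [-180.      0.   -171.34] q6 11.5 F [-0.03 -0.26  0.5 ] T [-0.031 -0.007 -0.002] op 49.8
delta mm [ 0.7 -0.8 -0.8] rotvec [-0.      0.0001  0.0029]
```

Emit:
servo_tool --motion '[[[0,0,0.6,0,0,0],[0,0,0,0,0,0],[0,0,0,0,0,0]]]'

```text
time: 12.2
ee_pos: [0.4952, 0.1819, 0.0829]
tcp_rot: [180.0, 0.0, -171.3]
wrist_force: [-0.3, 0.5, 1.0]
opening: 0.0494
```

```bash
python3 d.py .4946 .1811 .0842 -171.5
```

```text
t 12.2 pos [0.4952 0.1819 0.0829] rot [ 1.8000e+02  1.0000e-02 -1.7134e+02] q6 11.5 F [-0.32  0.47  1.01] T [-0.055 -0.006  0.008] op 49.4
delta mm [ 0.7 -0.8 -1.3] rotvec [0.     0.0001 0.0028]
```

Floor contact came at about 1 N, near the expected slot-floor height. So it dropped in almost at once. Now clockwise, slowly, watching the twist torque.

Emit:
servo_tool --motion '[[[0,0,0,0,0,0.05],[0,0,0,0,0,0.05],[0,0,0,0,0,0.05],[0,0,0,0,0,0.05],[0,0,0,0,0,0]]]'

```text
time: 12.7
ee_pos: [0.4952, 0.182, 0.0829]
tcp_rot: [180.0, 0.0, 177.2]
wrist_force: [-0.0, 0.5, -0.3]
opening: 0.0497
```

```bash
python3 d.py .4946 .1811 .0842 -171.5
```

```text
t 12.7 pos [0.4952 0.182  0.0829] rot [1.7999e+02 1.0000e-02 1.7717e+02] q6 23.0 F [-0.04  0.51 -0.26] T [ 0.093 -0.034  0.044] op 49.7
delta mm [ 0.5 -0.9 -1.3] rotvec [ 1.000e-04  1.000e-04 -1.978e-01]
```

Emit:
servo_tool --motion '[[[0,0,0.2,0,0,0.05],[0,0,0.2,0,0,0.05],[0,0,0.2,0,0,0.05],[0,0,0.2,0,0,0.05],[0,0,0,0,0,0]]]'

```text
time: 13.2
ee_pos: [0.4952, 0.182, 0.0821]
tcp_rot: [180.0, 0.0, 165.8]
wrist_force: [-0.1, -0.1, 2.2]
opening: 0.0493
```

```bash
python3 d.py .4946 .1811 .0842 -171.5
```

```text
t 13.2 pos [0.4952 0.182  0.0821] rot [1.7999e+02 1.0000e-02 1.6578e+02] q6 34.4 F [-0.07 -0.11  2.17] T [ 0.011 -0.014 -0.001] op 49.3
delta mm [ 0.4 -1.  -2.1] rotvec [ 1.000e-04  2.000e-04 -3.966e-01]
```

Emit:
servo_tool --motion '[[[0,0,0.2,0,0,0.04],[0,0,0.2,0,0,0.04],[0,0,0.2,0,0,0.04],[0,0,0,0,0,0]]]'

```text
time: 13.6
ee_pos: [0.4952, 0.182, 0.0814]
tcp_rot: [180.0, 0.0, 159.0]
wrist_force: [-0.1, 0.8, 1.8]
opening: 0.0495
```

```bash
python3 d.py .4946 .1811 .0842 -171.5
```

```text
t 13.6 pos [0.4952 0.182  0.0814] rot [1.7999e+02 1.0000e-02 1.5896e+02] q6 41.2 F [-0.07  0.82  1.77] T [ 0.027 -0.06   0.036] op 49.5
delta mm [ 0.3 -1.  -2.8] rotvec [ 1.000e-04  2.000e-04 -5.156e-01]
```

Emit:
servo_tool --motion '[[[0,0,0.2,0,0,0.04],[0,0,0.2,0,0,0.04],[0,0,0.2,0,0,0.04],[0,0,0.2,0,0,0.04],[0,0,0,0,0,0]]]'

```text
time: 14.1
ee_pos: [0.4952, 0.1819, 0.0806]
tcp_rot: [-180.0, 0.0, 149.8]
wrist_force: [-0.5, -1.0, 1.8]
opening: 0.0492
```

```bash
python3 d.py .4946 .1811 .0842 -171.5
```

```text
t 14.1 pos [0.4952 0.1819 0.0806] rot [-180.      0.    149.81] q6 50.4 F [-0.46 -0.95  1.84] T [-0.031  0.046  0.024] op 49.2
delta mm [ 0.1 -1.  -3.6] rotvec [-0.      0.     -0.6753]
```

Emit:
servo_tool --motion '[[[0,0,0.2,0,0,0.04],[0,0,0.2,0,0,0.04],[0,0,0.2,0,0,0.04],[0,0,0,0,0,0]]]'

```text
time: 14.5
ee_pos: [0.4951, 0.1819, 0.08]
tcp_rot: [-180.0, -0.0, 142.9]
wrist_force: [0.7, -0.8, 0.2]
opening: 0.0493
```

```bash
python3 d.py .4946 .1811 .0842 -171.5
```

```text
t 14.5 pos [0.4951 0.1819 0.08  ] rot [-180.     -0.    142.94] q6 57.2 F [ 0.68 -0.79  0.22] T [ 0.023 -0.003 -0.074] op 49.3
delta mm [-0.1 -1.  -4.2] rotvec [-1.000e-04 -1.000e-04 -7.951e-01]
```

Emit:
servo_tool --motion '[[[0,0,0.2,0,0,0.03],[0,0,0.2,0,0,0.03],[0,0,0.2,0,0,0.03],[0,0,0,0,0,0]]]'

```text
time: 14.9
ee_pos: [0.4951, 0.1819, 0.0794]
tcp_rot: [-180.0, 0.0, 137.6]
wrist_force: [-0.6, -0.6, 0.5]
opening: 0.0496
```

```bash
python3 d.py .4946 .1811 .0842 -171.5
```

```text
t 14.9 pos [0.4951 0.1819 0.0794] rot [-180.      0.    137.61] q6 62.6 F [-0.62 -0.65  0.47] T [-0.022  0.003 -0.018] op 49.6
delta mm [-0.2 -1.  -4.8] rotvec [-0.     -0.     -0.8882]
```

Emit:
servo_tool --motion '[[[0,0,0.2,0,0,0.03],[0,0,0.2,0,0,0.03],[0,0,0,0,0,0]]]'

```text
time: 15.2
ee_pos: [0.4952, 0.182, 0.079]
tcp_rot: [180.0, -0.0, 134.2]
wrist_force: [-0.3, 0.0, 0.6]
opening: 0.0497
```

```bash
python3 d.py .4946 .1811 .0842 -171.5
```

```text
t 15.2 pos [0.4952 0.182  0.079 ] rot [179.99  -0.   134.15] q6 66.0 F [-0.28  0.03  0.57] T [ 0.084 -0.006  0.044] op 49.7
delta mm [-0.3 -1.1 -5.2] rotvec [ 2.000e-04  0.000e+00 -9.485e-01]
```

Emit:
servo_tool --motion '[[[0,0,0.1,0,0,0.03],[0,0,0.1,0,0,0.03],[0,0,0,0,0,0]]]'

```text
time: 15.5
ee_pos: [0.4953, 0.1822, 0.0789]
tcp_rot: [180.0, -0.0, 130.7]
wrist_force: [0.9, 2.0, 1.6]
opening: 0.0496
```

```bash
python3 d.py .4946 .1811 .0842 -171.5
```

```text
t 15.5 pos [0.4953 0.1822 0.0789] rot [ 1.7996e+02 -1.0000e-02  1.3071e+02] q6 69.5 F [0.86 2.04 1.59] T [ 0.52  -0.246  0.038] op 49.6
delta mm [-0.4 -1.3 -5.3] rotvec [ 7.0000e-04  2.0000e-04 -1.0086e+00]
```

Emit:
servo_tool --motion '[[[0,0,0.1,0,0,0.03],[0,0,0,0,0,0.02],[0,0,0,0,0,0]]]'

```text
time: 15.8
ee_pos: [0.4953, 0.1822, 0.0788]
tcp_rot: [180.0, -0.0, 127.9]
wrist_force: [1.0, 4.7, 1.9]
opening: 0.0491
```

```bash
python3 d.py .4946 .1811 .0842 -171.5
```

```text
t 15.8 pos [0.4953 0.1822 0.0788] rot [ 1.7996e+02 -1.0000e-02  1.2788e+02] q6 72.3 F [1.02 4.69 1.93] T [ 0.941 -0.417  0.077] op 49.1
delta mm [-0.4 -1.3 -5.4] rotvec [ 7.0000e-04  3.0000e-04 -1.0579e+00]
```

Emit:
servo_tool --motion '[[[0.4,0.5,0,0,0,0],[0,0,0,0,0,0],[0,0,0,0,0,0]]]'

```text
time: 16.1
ee_pos: [0.4954, 0.1825, 0.0787]
tcp_rot: [180.0, 0.0, 127.9]
wrist_force: [2.3, 2.4, 0.7]
opening: 0.0492
```

```bash
python3 d.py .4946 .1811 .0842 -171.5
```

```text
t 16.1 pos [0.4954 0.1825 0.0787] rot [1.8000e+02 2.0000e-02 1.2794e+02] q6 72.3 F [2.26 2.44 0.74] T [ 0.544 -0.486  0.108] op 49.2
delta mm [-0.6 -1.5 -5.5] rotvec [-1.000e-04  3.000e-04 -1.057e+00]
```

Emit:
servo_tool --motion '[[[0,0,0,0,0,0.03],[0,0,0,0,0,0.02],[0,0,0,0,0,0]]]'

```text
time: 16.4
ee_pos: [0.4954, 0.1825, 0.0787]
tcp_rot: [180.0, 0.0, 125.0]
wrist_force: [3.5, 2.8, 1.4]
opening: 0.0497
```

```bash
python3 d.py .4946 .1811 .0842 -171.5
```

```text
t 16.4 pos [0.4954 0.1825 0.0787] rot [1.7999e+02 1.0000e-02 1.2500e+02] q6 75.2 F [3.5  2.78 1.36] T [ 0.531 -0.627  0.14 ] op 49.7
delta mm [-0.7 -1.5 -5.5] rotvec [ 0.0000e+00  2.0000e-04 -1.1083e+00]
```

Twist torque is rising at the bush stiffness (0.14 N·m, about 0.09 rad) after about 63° of turn, so it's at the stop. I'll relax a little and release.

Emit:
servo_tool --motion '[[[0,0.5,0,0,0,-0.04],[0,0,0,0,0,-0.03],[0,0,0,0,0,0]]]'

```text
time: 16.7
ee_pos: [0.4955, 0.1826, 0.0785]
tcp_rot: [-180.0, -0.0, 129.1]
wrist_force: [1.6, 1.1, 0.6]
opening: 0.0494
```

```bash
python3 d.py .4946 .1811 .0842 -171.5
```

```text
t 16.7 pos [0.4955 0.1826 0.0785] rot [-179.96   -0.    129.11] q6 71.1 F [1.56 1.1  0.58] T [ 0.142 -0.24   0.058] op 49.4
delta mm [-0.7 -1.7 -5.7] rotvec [-6.0000e-04 -4.0000e-04 -1.0366e+00]
```

Emit:
servo_tool --motion '[[[0,0,0,0,0,0],[0,0,0,0,0,0],[0,0,0,0,0,0],[0,0,0,0,0,0],[0,0,0,0,0,0]]]' --gripper 75

```text
time: 17.2
ee_pos: [0.4956, 0.1828, 0.0786]
tcp_rot: [-180.0, -0.0, 129.1]
wrist_force: [-0.5, -0.1, -0.3]
opening: 0.0747
```

```bash
python3 d.py .4946 .1811 .0842 -171.5
```

```text
t 17.2 pos [0.4956 0.1828 0.0786] rot [-179.99   -0.    129.07] q6 71.2 F [-0.51 -0.06 -0.26] T [ 0.004 -0.004  0.003] op 74.7
delta mm [-0.7 -1.9 -5.6] rotvec [-2.0000e-04 -1.0000e-04 -1.0373e+00]
```

Released cleanly. Retreat straight up, then off to the side so I can look.

Emit:
servo_tool --motion '[[[0,0,-5,0,0,0],[0,0,-15,0,0,0],[0,0,-30,0,0,0],[0,0,-40,0,0,0],[0,0,-40,0,0,0]]]'

```text
time: 17.7
ee_pos: [0.4954, 0.1827, 0.2113]
tcp_rot: [180.0, 0.0, 129.1]
wrist_force: [1.1, 0.3, -0.2]
opening: 0.075
```

Emit:
servo_tool --motion '[[[0,-40,-10,0,0,0],[0,-40,0,0,0,0],[0,-40,0,0,0,0],[0,-40,0,0,0,0],[0,0,0,0,0,0]]]'

```text
time: 18.2
ee_pos: [0.369, 0.0802, 0.2209]
tcp_rot: [179.9, 0.1, 129.0]
wrist_force: [1.2, 1.2, 0.9]
opening: 0.0751
```

```bash
cat > chk.py <<'E'
from h import *
import pickle,sys
P={n:bot.camera(n) for n in("top","scene")};pickle.dump(P,open('P4.pkl','wb'))
S=(.4937,.181);a=np.linspace(0,2*np.pi,60);L=[]
for n,(x0,y0) in(("top",(206,232)),("scene",(340,175))):
    p=P[n];s=8;im=np.ascontiguousarray(cv2.resize(p["color"][y0:y0+50,x0:x0+50],None,fx=s,fy=s,interpolation=cv2.INTER_CUBIC))
    def dr(r,z,col,A=a):
        k=np.array([proj(p,(S[0]+r*np.cos(t),S[1]+r*np.sin(t),z)) for t in A]);cv2.polylines(im,[np.round((k-[x0,y0])*s+3.5).astype(np.int32)],True,col,1)
    zc=.068+.0028
    dr(.032,zc-.018,(0,0,255));dr(.032,zc-.013,(0,0,255));dr(.0289,zc+.018,(0,255,0),np.radians(129+60*np.arange(6)))
    L.append(im)
cv2.imwrite('pics/'+sys.argv[1],cv2.cvtColor(np.hstack(L),cv2.COLOR_RGB2BGR))
E
python3 chk.py e1.png; python3 d.py .49 .18 .2 129
```

```text
t 18.3 pos [0.3715 0.0817 0.2203] rot [1.7984e+02 8.0000e-02 1.2902e+02] q6 63.4 F [ 0.4  -0.54 -0.38] T [-0.022 -0.043 -0.061] op 75.1
delta mm [  1.8 153.9  20.7] rotvec [0.0029 0.0014 0.0003]
```

View pics/e1.png

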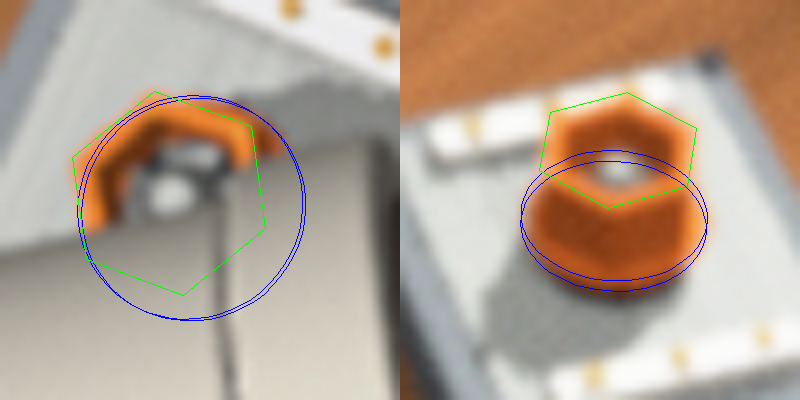

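In the scene view the overlay sits on the nut; the flange shows about 1 px low. The arm blocks the top view, so I'll move it clear and fit the pose.

Emit:
servo_tool --motion '[[[-35,-28,0,0,0,0],[-35,-28,0,0,0,0],[-35,-28,0,0,0,0],[-35,-28,0,0,0,0],[-35,-28,0,0,0,0]]]'

```text
time: 18.8
ee_pos: [0.3738, -0.1438, 0.2192]
tcp_rot: [180.0, 0.0, 129.1]
wrist_force: [1.2, 0.5, 0.1]
opening: 0.0748
```

Emit:
servo_tool --motion '[[[0,0,0,0,0,0],[0,0,0,0,0,0],[0,0,0,0,0,0]]]'

```text
time: 19.1
ee_pos: [0.3736, -0.1414, 0.2188]
tcp_rot: [180.0, -0.0, 129.1]
wrist_force: [-0.6, 0.7, 0.9]
opening: 0.0749
```

```bash
python3 chk.py e2.png; cat > fit2.py <<'E'
import re
src=open('fit.py').read().split('if __name__')[0]
src=src.replace('P={n:bot.camera(n) for n in("scene","top")}','import pickle;P=pickle.load(open("P4.pkl","rb"))').replace("import pickle; pickle.dump(P,open('P.pkl','wb'))","")
src=src.replace('("scene",(234,313)),("top",(432,247))','("scene",(366,203)),("top",(231,256))')
src=src.replace("x,y,yaw=v;o,im","x,y,yaw,zz=v;zz=zz/1000;o,im").replace(",0,40)",",zz,40)").replace(".005,40)",".005+zz,40)").replace("R,.005)","R,.005+zz)").replace(".036)",".036+zz)")
exec(src)
for ns in(["scene","top"],["scene"],["top"]):
    b=None
    for z in (50,53,56):
      for yaw in(1,9,17):
        x0=[.4937,.181,yaw,z]
        r=minimize(cost,x0,args=(ns,),method="Nelder-Mead",options=dict(initial_simplex=[x0]+[[x0[j]+(d if i==j else 0) for j in range(4)] for i,d in enumerate((.006,.006,8,4))],xatol=1e-4,fatol=1e-5))
        if b is None or r.fun<b.fun:b=r
    print(ns,b.x.round(4),b.fun,"(stop: z=52.8)")
E
python3 fit2.py
```

```text
{'scene': [[13.0, 156.0, 181.0], [10.0, 210.0, 141.0], [23.0, 4.0, 242.0]], 'top': [[12.0, 148.0, 155.0], [45.0, 5.0, 93.0], [60.0, 4.0, 188.0]]}
['scene', 'top'] [  0.494    0.1811 -19.5039  49.2797] -0.6961777291665053 (stop: z=52.8)
['scene'] [ 0.4969  0.1784 36.5654 53.335 ] -0.24533484510848402 (stop: z=52.8)
['top'] [ 0.4936  0.1805 42.5067 51.9615] -0.4561643278441483 (stop: z=52.8)
```

View pics/e2.png

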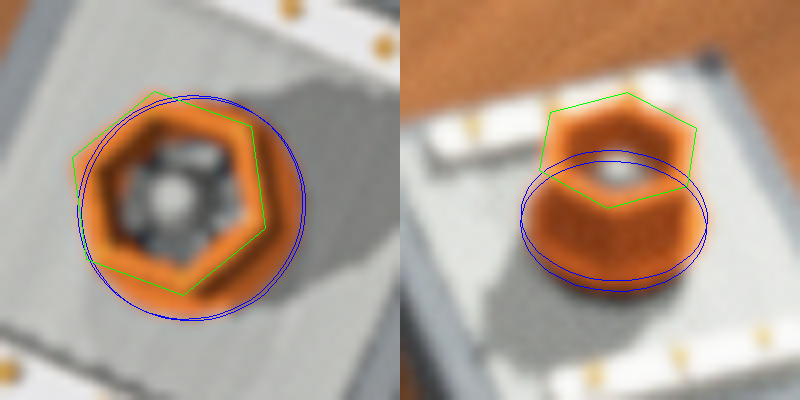

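In the clear top view the nut is concentric with the stud and level. The two-camera fit gives (0.494, 0.181) on axis. Handing in.

```bash
python3 -c "
from workcell import bot
print(bot.job_done())"
```

```text
the job is handed in; nothing more can be done
None
```

The leftmost orange flange nut is on the stud, turned clockwise to its stop and released. I handed the job in at about 19 s of the 64 s allowed; no verdict is reported.

**How it went:**
- I read the slot phase from the top camera and rested the nut on the thread with its lugs over the slots.
- It caught at about 4 N with some side force. A small sideways nudge let it drop to the slot floor, so I never needed to back it off anticlockwise.
- It then turned about 63° clockwise, sinking about 4.6 mm, with a vertical force of about 2 N or less.
- The stop showed as twist torque rising to about 0.14 N·m, roughly 0.09 rad of bush twist by its stated stiffness. I backed that off before opening the fingers.

**Last checks:**
- After release the wrist force was near zero, and the arm was parked well clear of the nut.
- The two-camera fit put the nut at (0.494, 0.181), within about 0.5 mm of the stud axis, and it looks level.

**What disagreed:** the height checks do not agree, where the stop should put the nut's underside at 52.8 mm.

| Source | Underside height (mm) |
|---|---|
| Both cameras together | 49.3 |
| Scene camera alone | 53.3 |
| Top camera alone | 52.0 |

The 49.3 mm fit would be just below the accepted range, which starts at 50.0 mm. I put that down to the roughly 2 mm camera calibration and relied on the force, torque and descent readings. I did not measure the padlock, fuse carrier, torch and mallet again at the end, but the arm stayed well clear of them.

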